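Eject the knife rest and catch it on the chute

ROBOT

A 7-joint arm with a two-finger parallel gripper is mounted at the origin on the work surface. World frame = base frame: x ahead of the robot, y to its left, z up, the work surface at z = 0. Lengths are in m, angles in rad, forces in N, time in s.
With the tool pointing down it reaches from about 0.425 to 0.875 m from the base axis. Payload 9.9 kg.
Tool frame: the origin (TCP) lies on the centre line of the jaws, within the pads' length; the fingertips stand 11 mm ahead of it and the grasp point (between the pads) lies 8 mm behind it; z points along the fingers, y is the direction in which the jaws open and shut (so a half turn about z gives the same grasp; the last joint's range is limited). The gripper opens to 85 mm and grips with 20 to 120 N. Pads are 22 mm wide; open, the fingers measure 114 mm over their backs; the gripper's body (76 mm by 85 mm) begins 54 mm behind the grasp point. The pads swing forward as they close: fully open they stand 13 mm farther back than shut.
Start: joints at [1.198, 0.576, 0.025, 1.437, -0.015, 1.129, -0.057], TCP at [0.192, -0.647, 0.242] pointing down, gripper open.
Joint ranges: [-2.76, 2.76], [-0.34, 2.15], [-1.52, 1.57], [0.19, 2.46], [-1.09, 4.23], [0.17, 1.99], [-2.82, 2.82]. Speed limits (rad/s): [2.22, 2.22, 3.01, 3.01, 3.14, 3.14, 3.14].

INTERFACE

Orientations are given as [roll, pitch, yaw] about the fixed x, y, z axes, in that order (R = Rz(yaw) Ry(pitch) Rx(roll)).
In Python, from rig import bot, get_image, workorder gives the robot as it stands. The module is installed in compiled form; this text tells all that it offers.
- The arm moves only by the shell command python3 -m jog 'ROWS' [FORCE]. ROWS is a JSON object of lists of equal length, an entry for each row: "slide": the shift along the world's x, y, z scaled (see below), a list of three; "dr": the turn, a rotation vector about the world's x, y, z scaled (see below), a list of three; "jaw": the opening, from 0 (shut) to 1 (fully open). A call has exactly 5 rows; each row is the pose to reach, as a shift and turn from the pose commanded when the call began, turning the shorter way round; what a row does not reach only later rows make up. The controller multiplies each number of a shift by 0.08 m and each number of a turn by pi rad. A row lasts 1/12 s, in which the tool goes at most 41.7 mm and 7.16 degrees, less where a joint would pass 70% of its speed; a pose out of reach is approached as far as the arm can. A call with a number of a shift or a turn outside -1 to 1 is refused whole. A call with a gripper value outside its range is refused whole. The fingers move at their own pace and stop on an object; FORCE is the grip in N (left out, the last holds). Time passes only in rows, so rows that repeat a pose let the fingers close, or fill a call up. It gives the time, the measured TCP pose, the force and the opening at its end, in the units of the state.
- bot.get_state(): the state, without advancing time (a new reading comes with each control period).
- get_image(name): name is "scene" or "top"; returns a dict with "img" (420x560x3 uint8, red, green, blue), "K" (3x3 intrinsics, pixels), "R" (3x3) and "t" (3): a world point X has camera coordinates R X + t. Camera axes: x right, y down, z forward; pixel columns grow to the right and rows downward; lengths in m; the calibration is good to about 2 mm. A picture is of the moment at which its call begins. There is no depth.
- workorder.hand_in(): hands the job in, once; it reports no verdict.
The state is a dict: "t": time; "qpos": joint angles; "joint_vel": joint speeds; "joint_torque": joint torques, N m; "tcp_pos": TCP position; "ee_rot": TCP orientation; "ft_force": force on the tool from outside, world axes, zero at the start; "wrist_torque": the same for the moment, N m; "gripper_width": finger opening in m.
Only numpy, scipy, OpenCV 4.12 (cv2) and the standard library are available. Lean on these libraries where they do the work, as an engineer would, in place of code of your own. Each camera call takes 0.05 s, during which the arm holds its last target. There are 200 camera calls.

TASK

A steel knife rest sits in the nest of the checking gauge. Press the gauge's spring ejector down with one finger so that the rest pops out, and with the other finger stop it on the chute, clear of its nest, before it slides off into the scrap tray. Finish while still holding: one finger keeping the ejector well down, the other holding the rest still on the chute; do not lift the rest or tip it over, and leave everything else where it is.

Things in the scene. Friction and masses are not known exactly. Their poses are not given: they have to be found in the camera images.
- gauge: Checking gauge, fixed: grey base plate carrying a straight dark steel chute that slopes down 24 degrees along the gauge's +x. Origin on the bench under chute_mid, z up, y across the chute. Chute 60 mm wide between two 6 mm black walls 12 mm high above its surface; nest at its upper end; open lower end, with a low scrap tray beyond (115 x 120 mm, 16 mm high, fixed, from x = 68 mm).
- nest_edge (a point): Lower edge of the nest, on the chute's centre line and flush with its surface, 54 mm up the slope from chute_mid. The nest is a recess 5 mm deep, reaching 32 mm further up the slope.
- chute_mid (a point): Point on the chute surface, half way between its walls, 46 mm above the bench, straight across from the ejector: the place for the catching finger, open from above. The chute ends 62 mm further down the slope.
- ejector_top (a point): Centre of the top of the ejector, moving with it: a round black cap, 32 mm diameter, on a 40 mm post beside the chute, at x = 0, y = +80 mm of the gauge (80 mm level from chute_mid). Top 18 mm higher than chute_mid when up, 8 mm when fully down. So with the tool pointing down and finger centres 80 mm apart, one tip presses the cap while the other hangs in the chute.
- ejector (a joint): Ejector travel, m: 0 up, 0.010 fully down (straight down). Spring: 2 N to start, about 6 N fully down; returns when let go. It raises a lifter under the rest, 0.8 mm per mm: at about 6 mm of travel the rest comes level with the chute and at once slides down, leaving it within half a second, so the other finger must already be in the chute.
- knife_rest: Polished steel knife rest, loose, about 0.18 kg: a bar 56 mm long (its y, across the chute), 30 mm wide (its x, down the slope), 15 mm high, with raised ends 20 mm high. Origin at the centre of its underside, z out of its top. At the start in the nest, tilted like the chute, at about x = -66, z = 70 mm of the gauge. Slippery on the chute (friction about 0.15): it does not stay there by itself.
- spare_rest: Bystander: a like knife rest, 56 x 30 x 20 mm, lying on the bench by the gauge, not in the nest. Leave it.
- fork_a: Bystander: steel fork 148 mm long, 22 mm wide, 4 mm thick, lying on the bench beside the gauge; origin under its middle. Leave it.
- fork_b: Bystander: another such fork. Leave it.
- polish_tin: Bystander: round tin, 52 mm diameter, 45 mm high, near the ejector; origin under its centre. Leave it.
- carton: Bystander: yellow carton 70 x 110 x 50 mm; origin under its centre. Leave it.
- jar: Bystander: jar, 64 mm diameter, 80 mm high; origin under its centre. Leave it.
- whetstone: Bystander: grey stone 60 x 150 x 25 mm; origin under its centre. Leave it.
Things that resemble listed ones, but are neither listed nor needed, are in the scene too. There is more than one size of the gauge; the one meant has the size given above. Leave any black look-alike of the knife_rest alone.

How it is judged:
On the way, in this order (a step that is already met when the one before it is completed fails the run):
1. the ejector is pressed while the rest is still in its nest (value of joint ejector above 0.003 m and x of knife_rest in the frame of gauge below -0.055 m).
2. the rest has popped out and is stopped on the chute by a finger (x of knife_rest in the frame of gauge between -0.044 and 0.056 m and contact force between the fingers and knife_rest above 0.03 N and linear speed of knife_rest below 0.02 m/s), for 0.2 s.
At the end, for the whole second after the job is handed in: The knife rest lies still (under 10 mm/s) and right way up on the chute, its weight on the gauge, clear of the nest: its origin between 44 mm uphill and 56 mm downhill of the gauge's origin (gauge's x); a finger touches it (over 0.03 N), and the fingers still hold the ejector more than 6 mm down (x of knife_rest in the frame of gauge between -0.044 and 0.056 m and contact force between the fingers and knife_rest above 0.03 N and value of joint ejector above 0.006 m and contact force between the fingers and ejector above 0.5 N and contact force between knife_rest and gauge above 0.3 N and angle between knife_rest's own z axis and vertical below 0.65 rad and linear speed of knife_rest below 0.01 m/s); the arm keeps its last pose, push and grip.
It fails at once if the rest slides off the chute (x of knife_rest in the frame of gauge above 0.066 m).
It fails at once if the rest is lifted or carried (z of knife_rest in the frame of gauge above 0.092 m or (x of knife_rest in the frame of gauge above -0.044 m and z of knife_rest in the frame of gauge above 0.083 m)).
It fails at once if the rest is tipped over (angle between knife_rest's own z axis and vertical above 1 rad).
It fails at once if another thing is moved more than 25 mm (distance of any of spare_rest, fork_a, fork_b, polish_tin, carton, jar, whetstone from where it was at the start of the episode above 0.025 m).
It also fails if it takes over 29 s, if anything falls off the work surface, if the arm or the gripper's body presses on something with over 40 N, if the wrist force passes 120 N, or if a joint passes its speed limit or range.

## Working session

There is one attempt and no reset: what is moved stays moved. The work goes in short steps, Python scripts to look and compute and a shell command to move; the robot and the scene stay as the last step left them, time stands still between calls to the robot, and variables do not carry over. Pictures are saved under pics/ and viewed, about 8 in all and at most 12, crops included, and the job is handed in when it is done.

```bash
mkdir -p pics; cat > h.py <<'E'
import numpy as np, cv2
from rig import bot,get_image
def snap(name,fn,crop=None,s=1):
    d=get_image(name); im=d["img"][:,:,::-1].copy()
    np.savez(fn.replace('.png','.npz'),**{k:d[k] for k in("K","R","t")})
    if crop: x0,y0,x1,y1=crop; im=im[y0:y1,x0:x1]
    cv2.imwrite(fn,cv2.resize(im,None,fx=s,fy=s,interpolation=cv2.INTER_CUBIC)); return d
def proj(d,X): p=d["K"]@(d["R"]@np.array(X,float)+d["t"]); return p[:2]/p[2]
def atz(d,u,v,z):
    r=d["R"].T@np.linalg.inv(d["K"])@np.array([u,v,1]); c=-d["R"].T@d["t"]
    return c+r*(z-c[2])/r[2]
E
python3 - <<'E'
from h import *
a=snap("scene","pics/s1.png",s=1.4); b=snap("top","pics/t1.png",s=1.4)
for d in(a,b): print(-d["R"].T@d["t"])
print(bot.get_state())
E
```

```text
[ 1.17174683 -0.11351224  1.06426563]
[0.32873269 0.01215348 1.45411211]
{'t': 0.1, 'qpos': array([ 1.19822379,  0.57646116,  0.0248684 ,  1.4378132 , -0.01500831,
        1.12901254, -0.05654185]), 'joint_vel': array([ 2.64978006e-05,  5.55603954e-05,  1.61453339e-03, -3.45336112e-03,
       -3.75960478e-04, -1.91896208e-03,  9.52210935e-04]), 'joint_torque': array([ 4.63711811e-03, -7.67312050e+01,  2.25782923e+00, -2.86609197e+01,
        1.60093390e-02,  8.66661285e-03, -4.08954406e-05]), 'tcp_pos': array([ 0.19211158, -0.64667869,  0.24152434]), 'ee_rot': array([-3.14008554e+00,  8.15271540e-05,  2.88742180e-01]), 'ft_force': array([-0.50501846,  1.21861959, -0.31619117]), 'wrist_torque': array([ 0.02775779, -0.02842344, -0.0129402 ]), 'gripper_width': 0.08514819298110533}
```

View pics/s1.png

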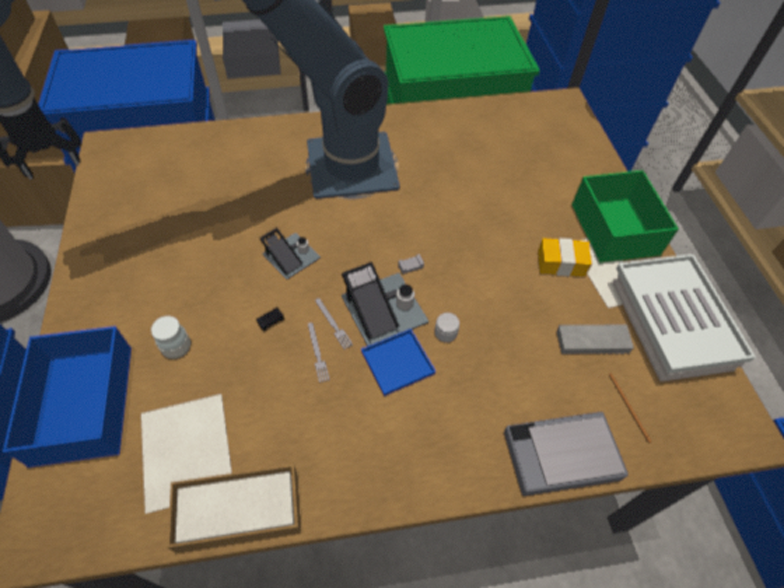

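View pics/t1.png

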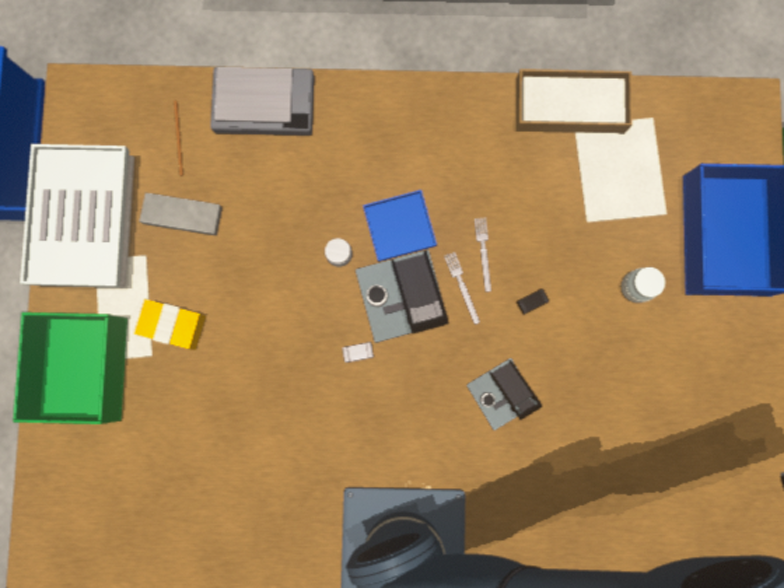

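The large gauge is at about (400,293) in the top picture, with the rest at its lower (uphill) end and the ejector cap at (376,294). The small gauge at (503,393) is the look-alike. I'll take closer crops.

```bash
python3 - <<'E'
from h import *
snap("top","pics/t2.png",(235,130,335,260),6) if 0 else snap("top","pics/t2.png",(240,160,340,260),6)
snap("scene","pics/s2.png",(230,170,330,270),6)
E
```

```text
(no output)
```

View pics/t2.png

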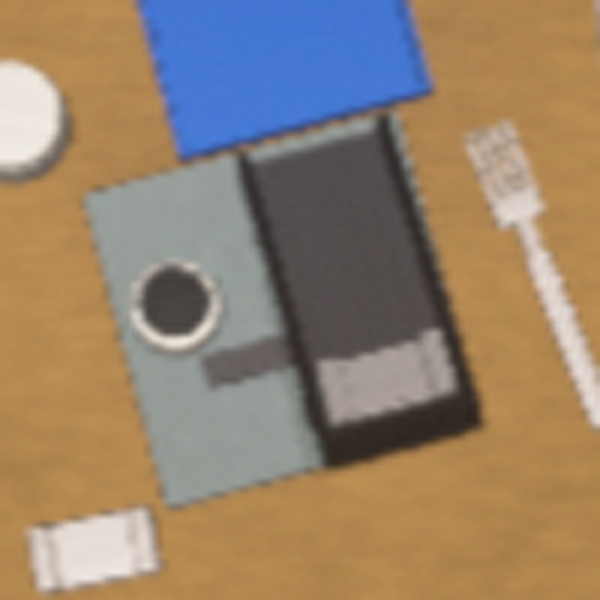

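View pics/s2.png

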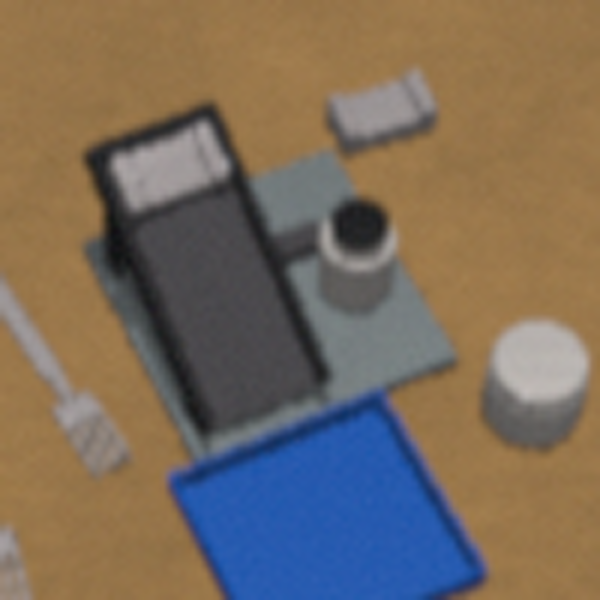

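In the top crop the cap is at (174,300) and the rest's top corners are at (316,362), (441,330), (458,392) and (332,425). In the scene crop the cap is at (360,226). I'll fit the gauge pose from both.

```bash
cat > fit.py <<'E'
from h import *
from scipy.optimize import least_squares
T=np.load("pics/t2.npz");S=np.load("pics/s2.npz")
c,s=np.cos(np.radians(24)),np.sin(np.radians(24))
r=lambda x,y,z:[-.066+c*x+s*z,y,.070-s*x+c*z]
ch=lambda d,y,h:[c*d+s*h,y,.046-s*d+c*h]
cap=[0,.08,.064]
q=[r(.015,.028,.02),r(.015,-.028,.02),r(-.015,-.028,.02),r(-.015,.028,.02)]
obs=[(T,(240,160),[(174,300),(316,362),(441,330),(458,392),(332,425)],[cap]+q),
     (S,(230,170),[(360,226),(232,182),(130,212),(108,158),(210,122)],[cap]+q)]
# scene viewed from the far side: +y is on the image's right
def res(p):
    o=[];C,Sn=np.cos(p[2]),np.sin(p[2])
    for d,off,px,X in obs:
        for (u,v),g in zip(px,X):
            W=[p[0]+C*g[0]-Sn*g[1],p[1]+Sn*g[0]+C*g[1],g[2]]
            o+=list(proj(d,W)-((np.array([u,v])+.5)/6-.5+off))
    return np.array(o)
f=least_squares(res,[.4,0,.2]);print(f.x,np.degrees(f.x[2]));print(res(f.x).reshape(-1,2).round(1))
E
python3 fit.py
python3 - <<'E'
import sys;sys.path.insert(0,'.')
import os;os.chdir('.')
from fit import *
for t in(T,S):
  C=f.x
for d,off,px,X in obs: print(atz(d,(px[0][0]+.5)/6-.5+off[0],(px[0][1]+.5)/6-.5+off[1],.064))
E
```

```text
[ 0.50338028 -0.01860406  0.2727674 ] 15.628420604343276
[[ 0.2 -0.6]
 [-0.1 -0.3]
 [-0.1 -0.3]
 [ 0.  -0.9]
 [-0.1 -1. ]
 [-0.2 -0.6]
 [-0.2 -1.8]
 [-0.1 -0.7]
 [-0.  -0.8]
 [-0.2 -0.7]]
[ 0.50338028 -0.01860406  0.2727674 ] 15.628420604343276
[[ 0.2 -0.6]
 [-0.1 -0.3]
 [-0.1 -0.3]
 [ 0.  -0.9]
 [-0.1 -1. ]
 [-0.2 -0.6]
 [-0.2 -1.8]
 [-0.1 -0.7]
 [-0.  -0.8]
 [-0.2 -0.7]]
[0.4801325  0.05887637 0.064     ]
[0.48415274 0.05877981 0.064     ]
```

Gauge pose is (0.503, -0.019), yaw 15.6°. The goal for the TCP is about (0.496, 0.021), jaw opening about 0.77. Moving there at height.

```bash
python3 -m jog '{"slide":[[0.2,0.2,0],[0.4,0.4,0],[0.6,0.6,0],[0.8,0.8,0],[0.95,0.93,0]],"dr":[[0,0,-0.005],[0,0,-0.005],[0,0,-0.005],[0,0,-0.005],[0,0,-0.005]],"jaw":[0.77,0.77,0.77,0.77,0.77]}'
python3 -m jog '{"slide":[[0.2,0.2,0],[0.4,0.4,0],[0.6,0.6,0],[0.8,0.8,0],[0.95,0.93,0]],"dr":[[0,0,0],[0,0,0],[0,0,0],[0,0,0],[0,0,0]],"jaw":[0.77,0.77,0.77,0.77,0.77]}'
python3 -m jog '{"slide":[[0.2,0.2,0],[0.4,0.4,0],[0.6,0.6,0],[0.8,0.8,0],[0.95,0.93,0]],"dr":[[0,0,0],[0,0,0],[0,0,0],[0,0,0],[0,0,0]],"jaw":[0.77,0.77,0.77,0.77,0.77]}'
python3 -m jog '{"slide":[[0.2,0.2,0],[0.4,0.4,0],[0.6,0.6,0],[0.8,0.8,0],[0.95,0.93,0]],"dr":[[0,0,0],[0,0,0],[0,0,0],[0,0,0],[0,0,0]],"jaw":[0.77,0.77,0.77,0.77,0.77]}'
```

```text
t: 0.62
tcp_pos: [0.2699, -0.5708, 0.2422]
ee_rot: [-3.141, -0.001, 0.275]
ft_force: [-0.2, -0.6, 0.3]
gripper_width: 0.0661
t: 1.03
tcp_pos: [0.3459, -0.4963, 0.2422]
ee_rot: [-3.141, -0.001, 0.275]
ft_force: [0.3, -0.1, 0.2]
gripper_width: 0.066
t: 1.45
tcp_pos: [0.4218, -0.4218, 0.2422]
ee_rot: [-3.141, -0.001, 0.275]
ft_force: [0.1, 1.1, -0.3]
gripper_width: 0.0657
t: 1.87
tcp_pos: [0.4977, -0.3473, 0.2422]
ee_rot: [-3.141, -0.001, 0.275]
ft_force: [0.3, 0.1, 0.4]
gripper_width: 0.0655
```

```bash
python3 -m jog '{"slide":[[0,0.2,0],[0,0.4,0],[0,0.6,0],[0,0.8,0],[0,0.92,0]],"dr":[[0,0,0],[0,0,0],[0,0,0],[0,0,0],[0,0,0]],"jaw":[0.77,0.77,0.77,0.77,0.77]}'
python3 -m jog '{"slide":[[0,0.2,0],[0,0.4,0],[0,0.6,0],[0,0.8,0],[0,0.92,0]],"dr":[[0,0,0],[0,0,0],[0,0,0],[0,0,0],[0,0,0]],"jaw":[0.77,0.77,0.77,0.77,0.77]}'
python3 -m jog '{"slide":[[0,0.2,0],[0,0.4,0],[0,0.6,0],[0,0.8,0],[0,0.92,0]],"dr":[[0,0,0],[0,0,0],[0,0,0],[0,0,0],[0,0,0]],"jaw":[0.77,0.77,0.77,0.77,0.77]}'
python3 -m jog '{"slide":[[0,0.2,0],[0,0.4,0],[0,0.6,0],[0,0.8,0],[0,0.92,0]],"dr":[[0,0,0],[0,0,0],[0,0,0],[0,0,0],[0,0,0]],"jaw":[0.77,0.77,0.77,0.77,0.77]}'
python3 -m jog '{"slide":[[0,0.2,0],[0,0.4,0],[0,0.6,0],[0,0.8,0],[-0.02,0.92,0]],"dr":[[0,0,0],[0,0,0],[0,0,0],[0,0,0],[0,0,0]],"jaw":[0.77,0.77,0.77,0.77,0.77]}'
python3 -m jog '{"slide":[[0,0,-0.25],[0,0,-0.5],[0,0,-0.75],[0,0,-1],[0,0,-1]],"dr":[[0,0,0],[0,0,0],[0,0,0],[0,0,0],[0,0,0]],"jaw":[0.77,0.77,0.77,0.77,0.77]}'
python3 -m jog '{"slide":[[0,0,-0.2],[0,0,-0.4],[0,0,-0.6],[0,0,-0.6],[0,0,-0.6]],"dr":[[0,0,0],[0,0,0],[0,0,0],[0,0,0],[0,0,0]],"jaw":[0.77,0.77,0.77,0.77,0.77]}'
python3 - <<'E'
from h import *
snap("scene","pics/s3.png",(215,130,335,250),5)
E
```

```text
t: 2.28
tcp_pos: [0.4953, -0.2737, 0.2423]
ee_rot: [-3.141, 0.0, 0.274]
ft_force: [0.1, -0.7, 0.1]
gripper_width: 0.0658
t: 2.7
tcp_pos: [0.4956, -0.2006, 0.2424]
ee_rot: [-3.141, 0.0, 0.274]
ft_force: [0.4, -0.0, -0.6]
gripper_width: 0.0657
t: 3.12
tcp_pos: [0.4958, -0.1273, 0.2424]
ee_rot: [-3.141, -0.0, 0.274]
ft_force: [-0.8, 0.3, 0.9]
gripper_width: 0.0656
t: 3.53
tcp_pos: [0.496, -0.0539, 0.2424]
ee_rot: [-3.141, -0.0, 0.274]
ft_force: [0.2, -0.2, -0.6]
gripper_width: 0.0656
t: 3.95
tcp_pos: [0.4947, 0.0197, 0.2423]
ee_rot: [-3.141, -0.0, 0.274]
ft_force: [0.0, 0.8, 1.0]
gripper_width: 0.0656
t: 4.37
tcp_pos: [0.4927, 0.0177, 0.1594]
ee_rot: [-3.141, 0.005, 0.273]
ft_force: [-1.0, 0.2, -0.1]
gripper_width: 0.0656
t: 4.78
tcp_pos: [0.4946, 0.0181, 0.1147]
ee_rot: [3.141, 0.001, 0.273]
ft_force: [-0.4, -0.3, -1.1]
gripper_width: 0.0657
```

View pics/s3.png

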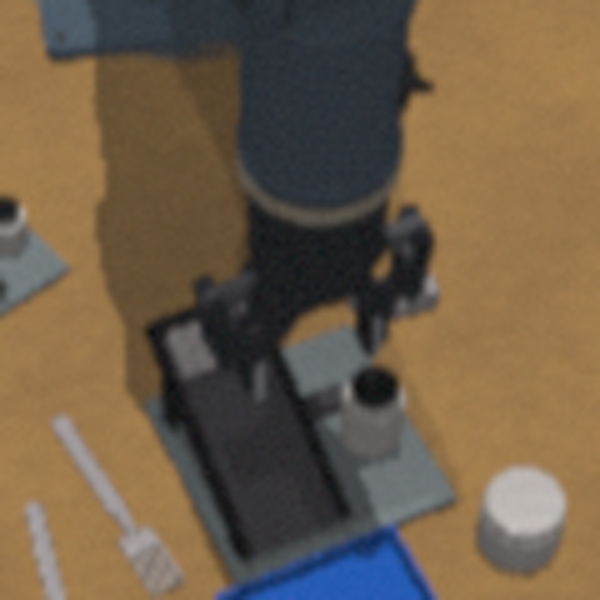

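The fingertips show at about (375,350) and (260,400), with the right one just above the cap at (378,385). Next I check this against the predicted tips, and work out the remaining shift.

```bash
python3 - <<'E'
from h import *
d=np.load("pics/s3.npz"); p=np.array([.4947,.0181]); ya=np.array([-.27,.963])
for z in(.100,.104,.108,.112):
  print(z,[((proj(d,[*(p+k*.04*ya),z])-[215,130]+.5)*5-.5).round() for k in(1,-1)])
print(((proj(d,[.4826,.0585,.064])-[215,130]+.5)*5-.5),bot.get_state()["tcp_pos"])
E
```

```text
0.1 [array([374., 354.]), array([252., 398.])]
0.104 [array([374., 350.]), array([252., 395.])]
0.108 [array([375., 346.]), array([252., 391.])]
0.112 [array([375., 342.]), array([252., 387.])]
[374.01683886 386.26218297] [0.49507748 0.01830501 0.1152809 ]
```

```bash
python3 -m jog '{"slide":[[0.02,0.03,-0.1],[0.02,0.03,-0.2],[0.02,0.03,-0.3],[0.02,0.03,-0.38],[0.02,0.03,-0.38]],"dr":[[0,0,0],[0,0,0],[0,0,0],[0,0,0],[0,0,0]],"jaw":[0.77,0.77,0.77,0.77,0.77]}'
python3 -m jog '{"slide":[[0,0,-0.01],[0,0,-0.02],[0,0,-0.03],[0,0,-0.04],[0,0,-0.04]],"dr":[[0,0,0],[0,0,0],[0,0,0],[0,0,0],[0,0,0]],"jaw":[0.77,0.77,0.77,0.77,0.77]}'
python3 -m jog '{"slide":[[0,0,-0.01],[0,0,-0.02],[0,0,-0.03],[0,0,-0.04],[0,0,-0.04]],"dr":[[0,0,0],[0,0,0],[0,0,0],[0,0,0],[0,0,0]],"jaw":[0.77,0.77,0.77,0.77,0.77]}'
python3 - <<'E'
from h import *
snap("scene","pics/s4.png",(225,160,325,260),6)
E
```

```text
t: 5.25
tcp_pos: [0.4954, 0.0209, 0.0825]
ee_rot: [-3.141, 0.002, 0.273]
ft_force: [-0.2, 0.1, 0.2]
gripper_width: 0.066
t: 5.67
tcp_pos: [0.4963, 0.0209, 0.0807]
ee_rot: [3.142, -0.0, 0.273]
ft_force: [-0.4, -0.2, 0.8]
gripper_width: 0.0657
t: 6.08
tcp_pos: [0.4962, 0.0209, 0.0773]
ee_rot: [-3.142, 0.0, 0.273]
ft_force: [-0.2, 0.6, 0.0]
gripper_width: 0.0659
```

View pics/s4.png

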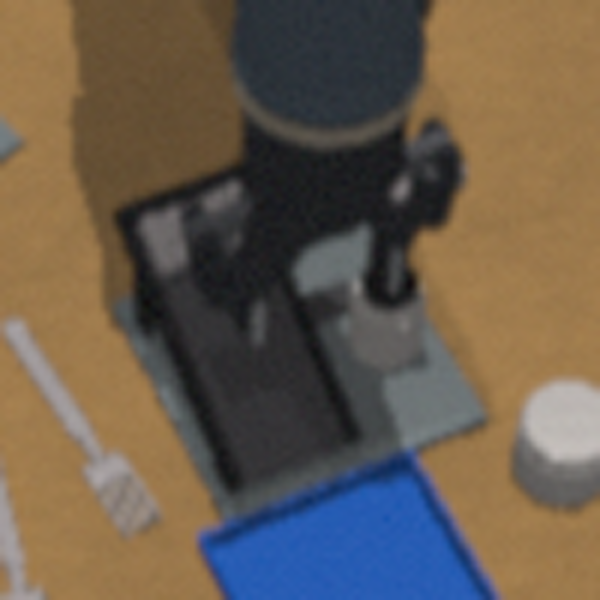

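One tip sits just over the cap (395,295) and the other hangs in the chute (255,330), with the rest still in its nest. I continue down in small steps.

```bash
python3 -m jog '{"slide":[[0,0,-0.01],[0,0,-0.02],[0,0,-0.03],[0,0,-0.03],[0,0,-0.03]],"dr":[[0,0,0],[0,0,0],[0,0,0],[0,0,0],[0,0,0]],"jaw":[0.77,0.77,0.77,0.77,0.77]}'
python3 -m jog '{"slide":[[0,0,-0.01],[0,0,-0.02],[0,0,-0.03],[0,0,-0.03],[0,0,-0.03]],"dr":[[0,0,0],[0,0,0],[0,0,0],[0,0,0],[0,0,0]],"jaw":[0.77,0.77,0.77,0.77,0.77]}'
python3 -m jog '{"slide":[[0,0,-0.01],[0,0,-0.02],[0,0,-0.03],[0,0,-0.03],[0,0,-0.03]],"dr":[[0,0,0],[0,0,0],[0,0,0],[0,0,0],[0,0,0]],"jaw":[0.77,0.77,0.77,0.77,0.77]}'
```

```text
t: 6.55
tcp_pos: [0.4962, 0.021, 0.075]
ee_rot: [-3.142, 0.0, 0.273]
ft_force: [0.1, 0.4, 0.6]
gripper_width: 0.0656
t: 6.97
tcp_pos: [0.4962, 0.021, 0.0726]
ee_rot: [-3.142, 0.0, 0.273]
ft_force: [0.3, 0.1, 0.2]
gripper_width: 0.0655
t: 7.38
tcp_pos: [0.4962, 0.021, 0.0702]
ee_rot: [-3.142, 0.0, 0.273]
ft_force: [0.4, -0.2, -0.8]
gripper_width: 0.0656
```

```bash
python3 -m jog '{"slide":[[0,0,-0.01],[0,0,-0.02],[0,0,-0.03],[0,0,-0.03],[0,0,-0.03]],"dr":[[0,0,0],[0,0,0],[0,0,0],[0,0,0],[0,0,0]],"jaw":[0.77,0.77,0.77,0.77,0.77]}'
python3 -m jog '{"slide":[[0,0,-0.01],[0,0,-0.02],[0,0,-0.03],[0,0,-0.03],[0,0,-0.03]],"dr":[[0,0,0],[0,0,0],[0,0,0],[0,0,0],[0,0,0]],"jaw":[0.77,0.77,0.77,0.77,0.77]}'
```

```text
t: 7.8
tcp_pos: [0.4963, 0.021, 0.068]
ee_rot: [3.142, -0.0, 0.273]
ft_force: [-0.7, -0.1, 3.1]
gripper_width: 0.0657
t: 8.22
tcp_pos: [0.4963, 0.021, 0.0655]
ee_rot: [-3.142, -0.0, 0.273]
ft_force: [-0.6, 0.3, 3.5]
gripper_width: 0.0656
```

```bash
python3 -m jog '{"slide":[[0,0,-0.015],[0,0,-0.03],[0,0,-0.045],[0,0,-0.06],[0,0,-0.06]],"dr":[[0,0,0],[0,0,0],[0,0,0],[0,0,0],[0,0,0]],"jaw":[0.77,0.77,0.77,0.77,0.77]}'
python3 -m jog '{"slide":[[0,0,0],[0,0,0],[0,0,0],[0,0,0],[0,0,0]],"dr":[[0,0,0],[0,0,0],[0,0,0],[0,0,0],[0,0,0]],"jaw":[0.77,0.77,0.77,0.77,0.77]}'
python3 - <<'E'
from h import *
snap("scene","pics/s5.png",(225,160,325,260),6)
E
```

```text
t: 8.63
tcp_pos: [0.4964, 0.021, 0.0605]
ee_rot: [-3.142, -0.0, 0.273]
ft_force: [-1.6, -0.8, 5.9]
gripper_width: 0.0658
t: 9.05
tcp_pos: [0.4964, 0.021, 0.0607]
ee_rot: [-3.142, -0.0, 0.273]
ft_force: [-0.7, -0.6, 4.5]
gripper_width: 0.066
```

View pics/s5.png

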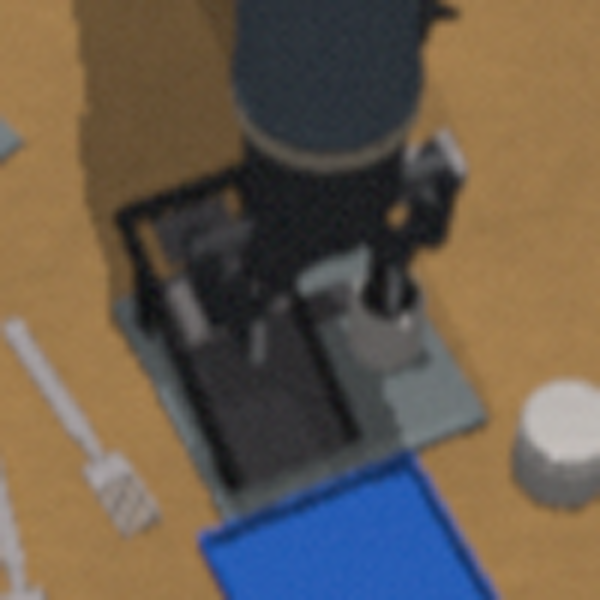

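The rest has left the nest: the empty nest shows at (200,225), and the rest's left end spans (170,285) to (200,340) against the finger. I'll check its x numerically.

```bash
python3 - <<'E'
from fit import *
d=np.load("pics/s5.npz");C,Sn=np.cos(f.x[2]),np.sin(f.x[2])
for xo in(-.045,-.04,-.035,-.03,-.025,-.02):
  z=.046-xo*s/c; o=[]
  for a,h in((-.015,.02),(.015,.02),(.015,0)):
    g=[xo+c*a+s*h,-.028,z-s*a+c*h]
    o.append(((proj(d,[f.x[0]+C*g[0]-Sn*g[1],f.x[1]+Sn*g[0]+C*g[1],g[2]])-[225,160]+.5)*6-.5).round().astype(int).tolist())
  print(xo,o)
snap("scene","pics/s6.png",(240,195,290,235),14)
S_=[bot.get_state()["ft_force"] for _ in range(1)];print(S_)
E
```

```text
[ 0.50338028 -0.01860406  0.2727674 ] 15.628420604343276
[[ 0.2 -0.6]
 [-0.1 -0.3]
 [-0.1 -0.3]
 [ 0.  -0.9]
 [-0.1 -1. ]
 [-0.2 -0.6]
 [-0.2 -1.8]
 [-0.1 -0.7]
 [-0.  -0.8]
 [-0.2 -0.7]]
-0.045 [[154, 249], [176, 303], [171, 312]]
-0.04 [[158, 259], [180, 313], [175, 322]]
-0.035 [[162, 269], [184, 323], [179, 332]]
-0.03 [[166, 279], [188, 333], [183, 341]]
-0.025 [[170, 289], [192, 343], [187, 351]]
-0.02 [[174, 299], [196, 354], [191, 361]]
[array([ 0.31753818, -1.074261  ,  4.87510002])]
```

View pics/s6.png

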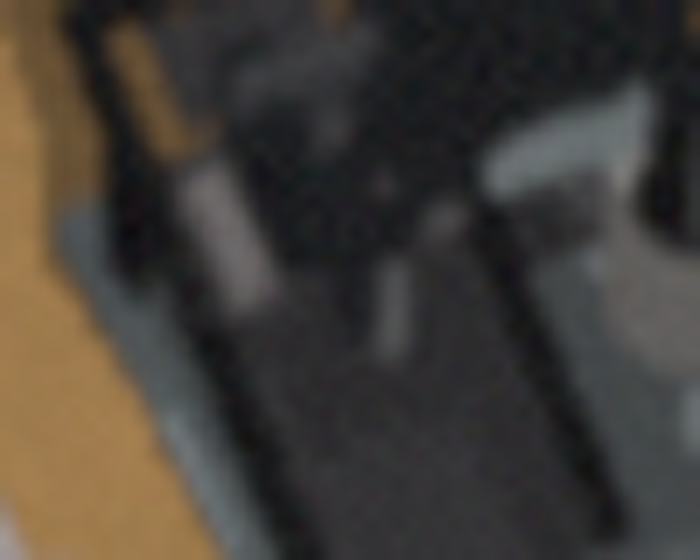

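The rest is at x ≈ -26 mm on the chute, in agreement across two pictures, and the ejector is about 8.5 mm down at about 5 N. Handing in.

```bash
python3 -c "
from rig import workorder,bot
print(bot.get_state()['tcp_pos'],bot.get_state()['ft_force']);print(workorder.hand_in())"
```

```text
[0.49638176 0.02101832 0.06071907] [ 0.31753818 -1.074261    4.87510002]
the job is handed in; nothing more can be done
None
```

The knife rest popped out of its nest and was stopped on the chute by the other finger. I handed the job in at about 9 s with both fingers still holding; the hand-in gave no verdict.

- **Positioning:** I found the gauge from both cameras at (0.503, -0.019), yaw 15.6°. I set the fingers 80 mm apart, with one in the chute about 4 mm downhill of the middle and the other on the ejector cap, and pressed until the rest came out.
- **Ejector:** It is about 8.5 mm down, judged from where the finger first touched the cap. The last force readings were 4.5–5.9 N, which fits the spring's figures.
- **Knife rest:** It sits at about x = -26 mm in the gauge's frame, clear of the nest and the right way up against the finger. The last two pictures put it in the same place. I did not measure the finger's force on the rest directly; it was too small to tell from sensor noise.
- **Other objects:** Nothing else appeared to have moved in the close-up views. I took no full-scene picture at the end, so the carton, jar, whetstone and spare rest were not rechecked. The path kept well above all of them.

No check failed or disagreed, apart from gauge-fit errors of up to 1.8 pixels (about 4 mm), small against the 18 mm to the nearer limit.

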